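Open the red-lidded nozzle jar in the brace

ROBOT

A 6-joint arm with a two-finger parallel gripper is mounted at the origin on the work surface. World frame = base frame: x ahead of the robot, y to its left, z up, the work surface at z = 0. Lengths are in mm, angles in rad, forces in N, time in s.
With the tool pointing down it reaches from about 275 to 750 mm from the base axis. Payload 10.2 kg.
Tool frame: the origin (TCP) lies at the very end of the fingers, on their centre line; the grasp point (between the pads) lies 19 mm behind it (grip_depth is the distance from the TCP to the grasp point, in mm); z points along the fingers, y is the line along which they close (so a half turn about z gives the same grasp; the last joint's range is limited). The gripper opens to 85 mm and grips with 20 to 120 N. Pads are 22 mm wide; open, the fingers measure 114 mm over their backs; the gripper's body (76 mm by 85 mm) begins 54 mm behind the grasp point. The pads swing forward as they close: fully open they stand 13 mm farther back than shut.
Start: joints at [-0.223, 0.313, 1.498, -0, 1.331, -0.223], TCP at [525.006, -0.013, 231.294] pointing down, gripper open.
Joint ranges: [-2.94, 2.94], [-0.97, 2.17], [0.19, 2.56], [-1.23, 4.37], [0.02, 3.11], [-2.88, 2.88]. Speed limits (rad/s): [2.39, 2.39, 3.01, 3.14, 3.14, 3.14].

INTERFACE

Orientations are given as a 3x3 rotation matrix whose columns are the frame's x, y, z axes.
In Python, from plant import reach, move_straight, move_joints, set_gripper, sleep, solve_ik, get_image, camera_model, MotionError, finish_job, masks_of, tip_of, current_time, current_q, current_joint_vel, current_effort, current_position, current_eef_rot, current_wrist_force, current_ft_torque, current_finger_gap, current_grip_force, grip_depth gives the robot as it stands. The module is installed in compiled form; this text tells all that it offers. Calls block until the motion is done:
- reach(position, orientation): joint-space move of the TCP to a pose.
- move_straight(position, rotation=None, speed=150, guard=None): straight line of the TCP; rotation=None keeps the orientation; speed is the mean speed in mm/s. With guard (N) it stops when the force on the tool has changed by that much, and returns True; else False.
- move_joints(angles): joint-space move.
- set_gripper(opening, effort=None): opening from 0.0 (shut) to 1.0 (fully open); effort is the grip in N (None keeps the last); returns when the fingers have stopped.
- sleep(seconds).
- solve_ik(position, orientation): joint angles nearest the present ones, or None.
- get_image(name): name is "scene" or "side" or "wrist"; returns (picture, depth): 420x560x3 uint8, red, green, blue; 420x560 float32, mm along the optical axis (not along the pixel's ray), 0 where there is no reading.
- camera_model(name): a dict with "intrinsics" (3x3 intrinsics, pixels), "world_from_camera" (4x4, takes a point from camera to world coordinates). Camera axes: x right, y up, looking along -z (the intrinsics and any distortion apply to the point x, -y, -z); pixel columns grow to the right and rows downward; lengths in mm; the calibration is good to about 2 mm. A picture is of the moment at which its call begins: read the wrist's pose just before it. camera_model takes no time and is no camera call; for the wrist camera it gives the pose at the moment of the call.
A pose or a line that the arm cannot do raises MotionError and nothing moves.
- finish_job(): hands the job in; it is judged then, once.
Trained networks look in the newest picture that a camera, given by its name, has taken for a name from the list of things; names that differ only in an ending like _2 or _b are one class to them, and where a whole thing is asked for, a point or a joint stands for the part that bears it (a point fixed in the world has none). Each returns a list of dicts, best first, with "score" (0 to 1); they miss things now and then, are a little off and sometimes report something else, mostly with a low value. They report only what shows in the picture. A call takes as long as a camera call. They do not tell look-alikes from the thing itself.
- masks_of(name, camera): "pixels" (420x560 bool, what is visible of it) and "at" ([row, column] in pixels, amid what is visible of it).
- tip_of(name, camera): "at" ([row, column] in pixels: a listed point, or the origin of a listed thing).
Readings, each from a call of its own:
- current_time(): time.
- current_q(): joint angles.
- current_joint_vel(): joint speeds.
- current_effort(): joint torques, N m.
- current_position(): TCP position.
- current_eef_rot(): TCP orientation.
- current_wrist_force(): force on the tool from outside, world axes, zero at the start.
- current_ft_torque(): the same for the moment, N m.
- current_finger_gap(): opening from 0.0 (shut) to 1.0 (fully open).
- current_grip_force(): force on a finger pad.
Only numpy, scipy, OpenCV 4.12 (cv2) and the standard library are available. Lean on these libraries where they do the work, as an engineer would, in place of code of your own. Each camera call takes 0.05 s, during which the arm holds its last target. There are 200 camera calls.

TASK

Lift the glass jar with the red lid out of the divided crate and seat it fully down, upright, in the orange square brace that keeps it from turning. Only then unscrew its red lid anticlockwise, about a quarter turn, until the threads let go, and raise the lid straight up; finish while still holding the lid level over the jar's mouth, a gap of about two centimetres below it, with the jar still seated. Leave the other jars, the bowl and the spatula where they are.

Things in the scene. Friction and masses are not known exactly. Their poses are not given: they have to be found in the camera images.
- jar: The jar to open: clear glass, square body 54 x 54 mm, 64 mm high, round neck (40 mm) up to the mouth 88 mm above the foot; piping nozzles inside; 0.27 to 0.49 kg, 100 mm high with lid. Origin: centre of the foot; z up, x and y square to its flat sides. Loose in one of the crate's three compartments, any of them. It can be carried by its tight lid.
- lid: Red round screw lid of the jar, 56 mm diameter, 26 mm high, 60 g. Origin: centre of its lower edge, 74 mm above the jar's foot when shut (top at 100 mm); 10 mm of free height lies between its lower edge and the square body. Shut, two lugs stop it being lifted (1 mm and 4 degrees of play). Once turned anticlockwise by 60 to 100 degrees (best 90) it lifts straight off.
- seal (a joint): Turn in rad of the friction seal in the jar's mouth, which the lid turns with it: 0 shut, grows as the lid is unscrewed (anticlockwise from above), stops at 1.75; no turning clockwise past 0. It resists evenly with 0.3 N m (grip the lid firmly, 30 N or more) and the lid does not rise by turning. It stays where it is when the lid is lifted off.
- jar_mouth (a point): Centre of the jar's mouth, at the neck's rim, 88 mm above the jar's foot.
- brace: Fixed jar brace: dark base plate 120 x 120 x 6 mm, on it a square orange socket, inside 58 mm wide (2 mm to spare on each side of the jar), 74 mm outside, walls up to 34 mm above the table, then flared lips up to 43 mm that widen the mouth to about 74 mm. Origin: centre of the underside, on the table; x and y square to the walls: the jar fits four ways, a quarter turn apart.
- brace_seat (a point): Centre of the brace's inner floor, 6 mm above the table: the jar's foot rests here when seated.
- crate: Grey fixed crate, 86 x 258 mm, 40 mm high, three compartments in a row along its y, about 84 mm apart, each 78 mm wide inside along x; 4 mm walls and floor. Origin: centre of the underside. The lids stand well above its walls; neighbouring lids lie along its y, so fingers have the most room along its x.
- jar_blue: Jar of the same shape and size with a blue lid, in the crate; leave alone. Origin: centre of the foot.
- jar_white: Jar of the same shape and size with a white lid, in the crate; leave alone. Origin: centre of the foot.
- bowl: Steel bowl, 120 mm across, 50 mm high, beyond the work; leave alone. Origin: centre of the underside.
- spatula: Spatula with a red handle and a steel blade, lying on the table beyond the work, about 250 mm long, handle to its own -x; leave alone.
Things that resemble listed ones, but are neither listed nor needed, are in the scene too. What is meant by the lid is not pink or turquoise, and is the larger of those in its own colour.

How it is judged:
By the outcome, as a careful person would: the job done as asked, in the order asked, and still so for the second after the job is handed in, while the arm keeps its last pose, push and grip.
It also fails if it takes over 51 s, if anything falls off the work surface, if the arm or the gripper's body presses on something with over 40 N, if the wrist force passes 120 N, or if a joint passes its speed limit or range.

## Working session

There is one attempt and no reset: what is moved stays moved. The work goes in short steps, each a Python script; the robot and the scene stay as the last script left them, time stands still between calls to the robot, and variables do not carry over. Pictures are saved under pics/ and viewed, at most 10 in all, crops included, and the job is handed in when it is done.

```bash
mkdir -p pics
cat > h.py <<'E'
import numpy as np, cv2
from plant import *
def save(n,im): cv2.imwrite(f'pics/{n}.png',cv2.cvtColor(im,cv2.COLOR_RGB2BGR))
def pts(mask,depth,cam):
    r,c=np.nonzero(mask&(depth>0)); d=depth[r,c]
    m=cam; K=m["intrinsics"]; 
    p=np.stack([(c-K[0,2])/K[0,0]*d,-(r-K[1,2])/K[1,1]*d,-d,np.ones_like(d)])
    return (np.array(m["world_from_camera"])@p)[:3].T
def down(a):  # tool down, closing axis y at angle a in world
    y=np.array([np.cos(a),np.sin(a),0]); z=np.array([0,0,-1.]); return np.stack([np.cross(y,z),y,z],1)
E
python3 - <<'E'
from h import *
print(camera_model("scene"))
ims=[]
for n in ["scene","side"]:
    im,d=get_image(n); save(n,im); m=camera_model(n)
    for t in ["lid","jar","brace","crate"]:
        for o in masks_of(t,n):
            p=pts(o["pixels"],d,m)
            if len(p): print(n,t,round(o["score"],2),np.round(o["at"]),np.round(np.median(p,0)),np.round(np.percentile(p,2,0)),np.round(np.percentile(p,98,0)),len(p), np.median(im[o["pixels"]],0))
print(current_eef_rot(),current_time())
E
```

```text
{'intrinsics': array([[449.36321018,   0.        , 275.49382377],
       [  0.        , 449.36321018, 207.93885664],
       [  0.        ,   0.        ,   1.        ]]), 'world_from_camera': array([[-4.65669175e-01, -6.13706426e-01,  6.37586577e-01,
         1.13288734e+03],
       [ 8.84719160e-01, -3.06079062e-01,  3.51550303e-01,
         3.18431887e+02],
       [-2.05967791e-02,  7.27791200e-01,  6.85489418e-01,
         6.81381390e+02],
       [ 0.00000000e+00,  0.00000000e+00,  0.00000000e+00,
         1.00000000e+00]])}
scene lid 0.97 [211. 359.] [537. 163. 104.] [500. 135.  72.] [554. 188. 106.] 777 [147.  35.  33.]
scene lid 0.96 [194. 375.] [396. 153.  26.] [369. 124.   9.] [415. 175.  29.] 345 [ 48. 130. 128.]
scene lid 0.62 [313. 408.] [656. 301.  20.] [631. 281.   5.] [671. 319.  22.] 532 [192. 110. 133.]
scene lid 0.42 [188. 336.] [395.  70.  18.] [379.  50.   6.] [496. 100. 103.] 93 [148.  37.  34.]
scene brace 0.77 [208. 181.] [ 604. -202.   10.] [ 543. -256.    4.] [ 655. -150.   43.] 2218 [86. 51. 33.]
scene crate 0.95 [251. 361.] [557. 189.  23.] [474.  29.   1.] [
[... 284 characters left out ...]
 36.   5.] [415.  74.  21.] 323 [151.  36.  33.]
side lid 0.57 [170. 235.] [651. 279.   7.] [490. -13.   0.] [664. 289. 297.] 28 [86. 55. 65.]
side lid 0.56 [248. 163.] [391. 137.  25.] [366. 118.   4.] [418. 170.  28.] 611 [ 47. 136. 132.]
side jar 0.55 [210. 207.] [500. 145.  60.] [498. 103.   4.] [550. 186.  88.] 437 [ 96. 102.  99.]
side brace 0.59 [321. 347.] [ 589. -218.    7.] [ 536. -270.    2.] [ 650. -154.   43.] 3507 [61. 45. 34.]
side crate 0.8 [240. 209.] [493.  76.  23.] [460.  23.   1.] [547. 286.  41.] 1325 [59. 61. 61.]
[[-4.34014668e-05  9.99999994e-01 -9.92788836e-05]
 [ 9.99999998e-01  4.34062224e-05  4.79007267e-05]
 [ 4.79050357e-05 -9.92768045e-05 -9.99999994e-01]] 0.5
```

View pics/scene.png

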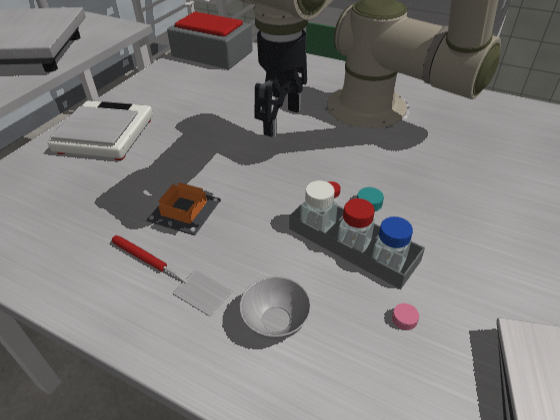

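View pics/side.png

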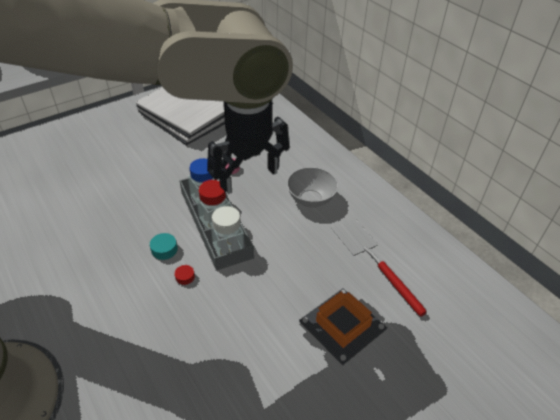

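The scene picture shows these candidates for the lid: the large red lid on the middle jar at (211,359), a small red lid on the table at (188,336), a turquoise one at (194,375) and a pink one at (313,408). I choose (211,359), and I'll check it in a crop.

Run:
```python
from h import *
for n in ["scene","side"]:
    im,d=get_image(n); m=camera_model(n)
    hsv=cv2.cvtColor(im,cv2.COLOR_RGB2HSV); h,s,v=cv2.split(hsv)
    allp=pts(np.ones(d.shape,bool),d,m).reshape(-1,3) 
    for t,mk in dict(red=((h<6)|(h>174))&(s>150),blue=(h>100)&(h<125)&(s>150),white=(s<40)).items():
        p=pts(mk,d,m); q=p[(p[:,2]>97)&(p[:,2]<110)&(p[:,0]>450)&(p[:,0]<620)&(p[:,1]>20)&(p[:,1]<300)]
        if len(q)>20:
            c,r=cv2.minEnclosingCircle(q[:,:2].astype(np.float32)); print(n,t,c,r,np.median(q[:,2]),len(q))
    p=pts((h>5)&(h<16)&(s>150),d,m); q=p[(p[:,1]<-130)&(p[:,0]>480)&(p[:,2]>25)&(p[:,2]<50)]
    print(n,'brace',cv2.minAreaRect(q[:,:2].astype(np.float32)),q[:,2].max(),len(q))
    q=allp[(allp[:,2]>3)&(allp[:,2]<50)&(allp[:,1]<-130)&(allp[:,1]>-290)&(abs(allp[:,0]-597)<75)]
    print('plate',cv2.minAreaRect(q[:,:2].astype(np.float32)))
    q=allp[(allp[:,2]>36)&(allp[:,2]<44)&(allp[:,1]<310)&(allp[:,1]>0)&(abs(allp[:,0]-525)<90)]
    print('crate',cv2.minAreaRect(q[:,:2].astype(np.float32)))
    if n=="scene": save('crop',cv2.resize(im[160:300,270:450],None,fx=4,fy=4,interpolation=cv2.INTER_CUBIC))
```

```text
scene red (527.942138671875, 161.6267852783203) 28.134431838989258 104.15134274314534 532
scene blue (544.4760131835938, 237.79270935058594) 28.335973739624023 104.12577291346486 610
scene white (519.0986938476562, 129.61962890625) 83.02059936523438 104.19272243424024 498
scene brace ((596.9765625, -207.83639526367188), (78.39453887939453, 78.18445587158203), 5.437931537628174) 45.85930158263989 656
plate ((595.4421997070312, -210.7403564453125), (154.3904571533203, 142.5465087890625), 88.54212188720703)
crate ((524.9170532226562, 157.36949157714844), (258.43560791015625, 89.67156982421875), 79.74583435058594)
side red (524.8431396484375, 159.49050903320312) 29.542585372924805 103.64246290845847 387
side blue (540.8427734375, 234.93887329101562) 28.667503356933594 103.38398717852994 266
side white (509.0661926269531, 72.16960144042969) 29.25943374633789 103.59150899869508 486
side brace ((595.0070190429688, -210.47042846679688), (81.20275115966797, 80.67425537109375), 5.164223670959473) 46.24592276917042 913
plate ((599.35986328125, -211.5787353515625), (151.31692504882812, 147.9496612548828), 87.13798522949219)
crate ((523.540283203125, 155.3537139892578), (260.4265441894531, 86.49893188476562), 79.58441925048828)
```

View pics/crop.png

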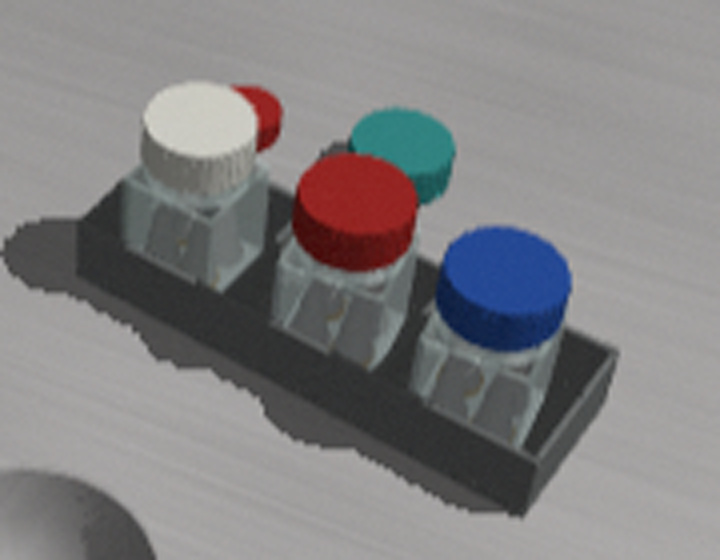

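The crop shows the large red lid on the clear middle jar (crop centre around (355,210)). The smaller red one lies on the table behind the white lid, so the choice stands. Next I go above it and look.

Run:
```python
from h import *
a=np.radians(-10.3)
R=down(a)
reach([526.5,160.5,190],R); print(current_q(),current_time())
im,d=get_image("wrist"); m=camera_model("wrist"); save('w1',im)
hsv=cv2.cvtColor(im,cv2.COLOR_RGB2HSV); h,s,v=cv2.split(hsv)
p=pts(((h<6)|(h>174))&(s>150),d,m); q=p[(p[:,2]>97)&(p[:,2]<110)]
print(cv2.minEnclosingCircle(q[:,:2].astype(np.float32)),np.median(q[:,2]))
```

```text
[ 8.22302150e-02  4.02387041e-01  1.48174680e+00 -4.11984944e-04
  1.25709621e+00  2.61323828e-01] 1.3
((526.0830078125, 159.7812957763672), 28.44373893737793) 103.51751406247251
```

View pics/w1.png

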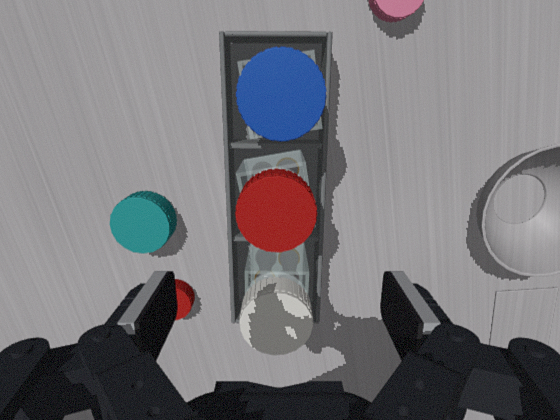

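The wrist picture shows the red lid at (210,277), with the jar's shoulder edge from (240,165) to (303,152), so the jar is turned slightly. There is room for the fingers along the crate's x. I grasp, lift, carry it near the brace, and measure its yaw there.

```bash
cat >> h.py <<'E'
def jaryaw(x,y,zf,names=("side","scene")):
    P=[]
    for n in names:
        im,d=get_image(n); p=pts(np.ones(d.shape,bool),d,camera_model(n))
        k=(np.hypot(p[:,0]-x,p[:,1]-y)<48)&(p[:,2]>zf+8)&(p[:,2]<zf+60); q=p[k][:,:2].astype(np.float32)
        if len(q)<50: print(n,len(q)); continue
        # square side 54, fit by yaw maximising points lying on outline
        from scipy.optimize import minimize
        best=None
        for a in np.radians(np.arange(-45,45,1.)):
            Rm=np.array([[np.cos(a),np.sin(a)],[-np.sin(a),np.cos(a)]])
            def f(c):
                u=(q-c)@Rm.T; return np.minimum(abs(np.abs(u).max(1)-27),4).mean()
            for c0 in ((x,y),):
                o=minimize(f,c0,method='Nelder-Mead',options=dict(maxiter=80,xatol=.1))
                if best is None or o.fun<best[0]: best=(o.fun,np.degrees(a),o.x)
        print(n,len(q),best,cv2.minAreaRect(q),p[k][:,2].min()); save(f'{n}_{int(current_time()*10)}',im)
E
python3 - <<'E'
from h import *
R=down(np.radians(-10.3))
move_straight([526.3,160,110],R,150)
print(move_straight([526.3,160,71],R,60,guard=8),current_position(),current_wrist_force())
set_gripper(0,60)
print(current_finger_gap(),current_grip_force(),current_wrist_force())
move_straight([526.3,160,190],R,100)
print(current_finger_gap(),current_wrist_force(),current_time())
Rb=down(np.radians(5.3))
reach([596,-209,180],Rb); sleep(.3)
print(current_q(),current_position(),current_wrist_force(),current_time())
jaryaw(596,-209,180-67)
im,d=get_image("wrist"); save('w2',im)
E
ls pics
```

```text
False [526.50501558 160.02106323  71.21399061] [0.21857336 0.66825698 0.67443668]
0.6354650891239081 62.573487921617925 [-0.93264977  0.26150664  5.27167793]
0.634798567460749 [-0.24332861  0.42699377 -3.07406941] 4.575
[-5.21538064e-01  5.87853853e-01  1.21954608e+00  2.28466391e-05
  1.33401305e+00 -6.14877207e-01] [ 596.15439502 -208.41492902  180.13475869] [ 0.02052838  0.54536229 -4.02718663] 6.275
side 812 (np.float64(0.6181123819920099), np.float64(14.999999999999998), array([ 595.98536185, -208.62891787])) ((595.7528686523438, -209.2229461669922), (57.368751525878906, 54.631683349609375), 14.955395698547363) 121.05615508527103
scene 809 (np.float64(0.7358736558974914), np.float64(14.999999999999998), array([ 594.98598296, -207.91317043])) ((595.3632202148438, -207.22344970703125), (59.05089569091797, 56.27736282348633), 14.655573844909668) 121.11694531656008
crop.png
scene.png
scene_63.png
side.png
side_63.png
w1.png
w2.png
```

Both cameras agree: the jar's yaw is 15.0° against 5.3° for the brace, and the centres match. I turn by -9.7° and lower it under guard.

Run:
```python
from h import *
R=down(np.radians(-4.4))
move_straight([596.3,-209.4,125],R,100)
sleep(.2); print(current_position(),current_wrist_force(),current_ft_torque())
for z in (60,):
    print(move_straight([596.3,-209.4,70],R,40,guard=10)); sleep(.1)
    print(current_position(),current_wrist_force(),current_ft_torque(),current_time())
jaryaw(596,-209,40)
```

```text
[ 596.56723968 -209.52126058  125.7331999 ] [-0.50488686  0.70733357 -3.87709692] [-0.04637718  0.01989419 -0.01400421]
True
[ 596.14249999 -209.42359692   73.69573067] [-1.29685226  0.57013393  4.56405946] [0.05586186 0.11712202 0.04014576] 8.6
side 613 (np.float64(1.7208474629949493), np.float64(6.000000000000001), array([ 596.2248692 , -209.21212334])) ((592.0498046875, -222.3323974609375), (47.32939910888672, 80.7167739868164), 66.30835723876953) 48.05641293935287
scene 635 (np.float64(1.7674131903785142), np.float64(5.0), array([ 594.82094566, -208.91628127])) ((602.5491333007812, -195.052001953125), (47.50339126586914, 79.32344055175781), 63.48451614379883) 48.00635484775171
```

It stopped within 0.5 mm of the expected seated height, at yaw about 5.5°. I release, check the lid top (about 106 expected), then regrip firmly and turn.

```bash
cat >> h.py <<'E'
def lidtop(lo=95,hi=150):
    for n in ("side","scene"):
        im,d=get_image(n); h,s,v=cv2.split(cv2.cvtColor(im,cv2.COLOR_RGB2HSV))
        p=pts(((h<6)|(h>174))&(s>150),d,camera_model(n)); q=p[(np.hypot(p[:,0]-596,p[:,1]+209)<45)&(p[:,2]>lo)&(p[:,2]<hi)]
        if len(q): 
            t=q[q[:,2]>np.percentile(q[:,2],95)-5]
            print(n,'lid top',np.median(t[:,2]),cv2.minEnclosingCircle(t[:,:2].astype(np.float32)),q[:,2].min(),len(q))
        save(f'{n}_{int(current_time()*10)}',im)
E
python3 - <<'E'
from h import *
set_gripper(1.0); sleep(.3)
print(current_wrist_force(),current_position(),current_q())
lidtop()
print(current_time())
E
ls -t pics|head -2
```

```text
[-0.31288491 -0.5252205   0.26281577] [ 595.37914129 -208.97465288   72.15536569] [-5.22856399e-01  6.96752451e-01  1.33120347e+00 -2.09886463e-04
  1.11729620e+00 -4.46036525e-01]
side lid top 105.77676000173597 ((587.1654052734375, -211.01205444335938), 34.69056701660156) 95.02427627410282 562
scene lid top 106.39522103163017 ((604.5452880859375, -203.85301208496094), 34.926517486572266) 95.14482434419642 424
9.5167
scene_95.png
side_94.png
```

The lid top is at 106 mm, so the jar is fully seated. I regrip and turn in steps.

Run:
```python
from h import *
c=[596.0,-209.2,73.2]
move_straight(c,down(np.radians(-4.4)),50)
set_gripper(0,80); sleep(.1)
print(current_finger_gap(),current_grip_force(),current_position(),current_wrist_force())
p=current_position(); q0=current_q(); print(q0)
for a in (15,30,50,70,92):
    q=np.array(q0); q[5]-=np.radians(a)
    move_joints(q); sleep(.1)
    y=current_eef_rot()[:,1]
    print(a,np.degrees(np.arctan2(y[1],y[0])),current_position(),np.round(current_wrist_force(),1),np.round(current_ft_torque(),2),current_time())
    if np.linalg.norm(current_wrist_force())>60: break
im,d=get_image("side"); save("turned",im[230:400,250:450])
jaryaw(596,-209,40)
```

```text
0.6313887612442284 83.50117180030793 [ 595.99288788 -209.26459522   73.67594344] [-2.46391324 -0.05278904  6.87925378]
[-5.22783290e-01  6.94331291e-01  1.33114811e+00 -1.66935438e-04
  1.11593139e+00 -4.45911866e-01]
15 10.422679786425926 [ 595.92079278 -209.47649442   73.7077454 ] [-3.3 -0.8  3.1] [-0.21  0.41 -0.04] 10.7333
30 25.38109480689078 [ 595.95001533 -209.41422334   73.75490823] [-3.5 -1.1  4.2] [-0.31  0.67 -0.07] 11.1917
50 45.44888548765203 [ 595.72898658 -209.4892846    73.82324515] [-5.1 -1.9  5.2] [-0.41  0.95 -0.17] 11.7167
70 65.44613476423038 [ 595.75339753 -209.56797749   73.92065714] [-5.4 -2.6  4.6] [-0.36  0.95 -0.1 ] 12.2417
92 87.44841307943895 [ 595.84574077 -209.53684508   74.02459626] [-5.5 -2.1  6. ] [-0.31  0.95 -0.07] 12.8
side 614 (np.float64(1.8527995483116333), np.float64(9.0), array([ 597.5081041, -209.9330716])) ((586.1586303710938, -212.98394775390625), (48.1661262512207, 77.13914489746094), 23.399009704589844) 48.035524991906755
scene 601 (np.float64(1.82283363948782), np.float64(10.0), array([ 596., -209.])) ((603.4163208007812, -204.0767364501953), (53.736541748046875, 77.64908599853516), 27.938154220581055) 48.04248604857719
```

The lid has turned by about 88° relative to the jar; the jar took up its play of about 4°. Now I raise it, checking early that the jar stays down.

Run:
```python
from h import *
p=np.array(current_position()); print(current_wrist_force())
print(move_straight(p+[0,0,8],None,25,guard=12),current_position(),current_wrist_force())
sleep(.2); print(current_position(),current_wrist_force(),current_ft_torque())
im,d=get_image("side"); a=im[230:400,250:450]
im,d=get_image("scene"); b=im[120:290,90:290]
save("lift8",cv2.resize(np.hstack([a,b]),None,fx=2,fy=2,interpolation=cv2.INTER_CUBIC)); print(current_time())
```

```text
[-5.85112809 -1.71961823  6.40395228]
False [ 596.00076444 -209.53738238   82.17775179] [-1.47780395 -1.62089005  0.14133255]
[ 595.856292   -209.54063394   82.01655778] [-1.12173426 -0.69911101  0.98092237] [-0.18684294  0.20253438 -0.0010927 ]
13.7333
```

View pics/lift8.png

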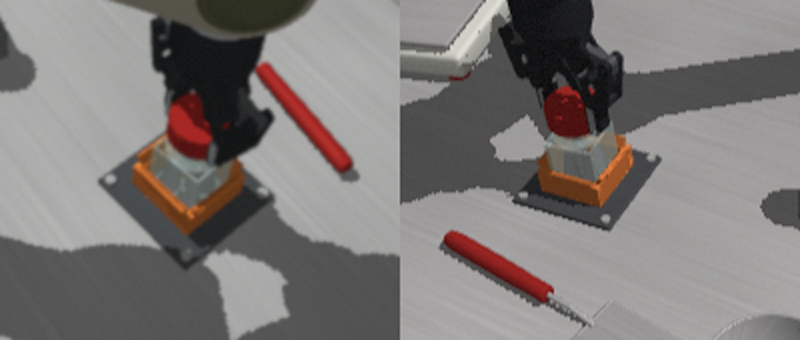

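The picture shows the lid raised off a jar that stays in the orange socket, and the wrist carries no jar weight. I go on to the full height.

Run:
```python
from h import *
print(move_straight([595.9,-209.5,108],None,30,guard=12)); sleep(.4)
print(current_position(),current_wrist_force(),current_grip_force(),current_eef_rot()[:,2])
lidtop(95,170); jaryaw(596,-209,6+35)
im,d=get_image("side"); a=im[230:400,250:450]
im,d=get_image("scene"); b=im[120:290,90:290]
save("end",cv2.resize(np.hstack([a,b]),None,fx=2,fy=2,interpolation=cv2.INTER_CUBIC)); print(current_time())
```

```text
False
[ 595.88840211 -209.47221981  107.96276581] [-0.4118428   0.21834926 -0.68254074] 84.14083411451429 [ 2.32807463e-05 -1.62320317e-04 -9.99999987e-01]
side lid top 140.0189091006239 ((595.8095703125, -209.40768432617188), 29.075021743774414) 116.62703651951131 558
scene lid top 140.51242655025362 ((595.9052734375, -203.87063598632812), 32.302940368652344) 114.75664159246173 461
side 768 (np.float64(2.3748072287208615), np.float64(10.0), array([ 595.94352791, -209.99768091])) ((595.35400390625, -210.85557556152344), (56.941898345947266, 54.86103820800781), 8.574105262756348) 49.08942179076041
scene 690 (np.float64(2.358846374890571), np.float64(9.0), array([ 594.35844105, -209.46391009])) ((595.0037231445312, -208.47474670410156), (58.03974151611328, 56.42237854003906), 8.082436561584473) 49.04922292091612
15.45
```

View pics/end.png

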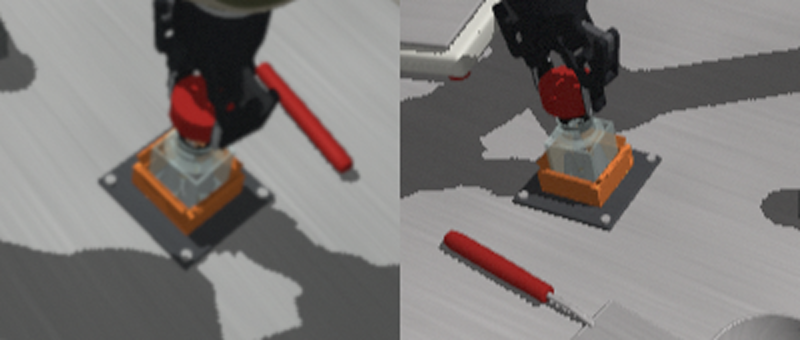

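The lid is held above the mouth with a 20 mm gap (top at 140), and the jar is still seated. I make a quick levelness check, then hand in.

Run:
```python
from h import *
worst=0
for n in ("side","scene"):
    im,d=get_image(n); h,s,v=cv2.split(cv2.cvtColor(im,cv2.COLOR_RGB2HSV))
    p=pts(((h<6)|(h>174))&(s>150),d,camera_model(n)); q=p[(np.hypot(p[:,0]-596,p[:,1]+209)<32)&(p[:,2]>137)&(p[:,2]<150)]
    A=np.c_[q[:,:2]-q[:,:2].mean(0),np.ones(len(q))]; c=np.linalg.lstsq(A,q[:,2],rcond=None)[0]
    t=np.degrees(np.hypot(*c[:2])); print(n,len(q),c,t); worst=max(worst,t)
if worst<5: print(finish_job())
```

```text
side 416 [ 4.48708952e-03 -4.86843260e-03  1.40012469e+02] 0.379346561254902
scene 288 [-1.89387955e-02  9.30102756e-04  1.40557586e+02] 1.0864208464881246
the job is handed in; nothing more can be done
None
```

The job is handed in: the jar is seated in the brace, and its red lid was unscrewed by about 88° and is held level (within about 1°), 20 mm above the mouth, at about 15.5 s of the 51 s allowed.

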